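# Switch the bench dust extractor to another range

## Robot

A 6-joint arm with a two-finger parallel gripper is mounted at the origin on a cart in front of the work surface, level with it; the furniture and walls round the work are solid. World frame = base frame: x ahead of the robot, y to its left, z up, the work surface at z = 0. Lengths are in mm, angles in rad, forces in N, time in s.
With the tool pointing down it reaches from about 350 to 775 mm from the base axis. Payload 7.3 kg.
Tool frame: the origin (TCP) lies at the very end of the fingers, on their centre line; the grasp point (between the pads) lies bot.grip_point_offset behind it (bot.grip_point_offset is the distance from the TCP to the grasp point, in mm); z points along the fingers, y is the line along which they close (so a half turn about z gives the same grasp; the last joint's range is limited). The gripper opens to 92 mm and grips with 3 to 60 N. Pads are 19 mm wide; open, the fingers measure 130 mm over their backs; the gripper's body (75 mm by 190 mm) begins 47 mm behind the grasp point.
Start: joints at [0.99, 0.342, 1.524, -0, 1.275, -0.146], TCP at [221.134, 476.177, 226.741] pointing down, gripper open.
Joint ranges: [-2.53, 2.53], [-0.77, 2.02], [0.04, 2.7], [-1, 4.14], [0.28, 2.66], [-3.11, 3.11]. Speed limits (rad/s): [2.57, 2.57, 3.14, 3.14, 3.14, 3.14].

## Interface

Orientations are given as [roll, pitch, yaw] about the fixed x, y, z axes, in that order (R = Rz(yaw) Ry(pitch) Rx(roll)).
In Python, from plant import bot gives the robot as it stands. The module is installed in compiled form; this text tells all that it offers.
- The arm moves only by the tool carry_out, never from a script. Its argument "plan" is a list of rows, each an object of numbers: "tx", "ty", "tz": the shift along the world's x, y, z in mm; "rx", "ry", "rz": the turn, a rotation vector about the world's x, y, z in rad. A call has 1 to 12 rows; each row shifts and turns the commanded pose from where the row before left it; what a row does not reach is not made up. A row lasts 1/10 s, in which the tool goes at most 50 mm and 8.59 degrees, less where a joint would pass 70% of its speed; a pose out of reach is approached as far as the arm can. A call with a gripper value outside its range is refused whole. "gripper" is the closure, from 0 (fully open) to 1 (shut), set as the call begins (left out, the last holds). The fingers move at their own pace and stop on an object; the grip force is fixed at half the most. Time passes only in rows, so rows that do not move let the fingers close. It gives the time, the measured TCP pose, the force, the opening and the grip force at its end, in the units of the state.
- bot.get_obs(): the state, without advancing time (a new reading comes with each control period).
- bot.capture(name): name is "scene" or "top"; returns the picture (480x640x3 uint8, red, green, blue); there is no depth.
- bot.camera_model(name): a dict with "camera_matrix" (3x3 intrinsics, pixels), "R" (3x3) and "t" (3): a world point X has camera coordinates R X + t. Camera axes: x right, y down, z forward; pixel columns grow to the right and rows downward; lengths in mm; the calibration is good to about 2 mm. A picture is of the moment at which its call begins. camera_model takes no time and is no camera call.
- bot.close_job(): hands the job in; it is judged then, once.
The state is a dict: "time": time; "joint_positions": joint angles; "dq": joint speeds; "tau": joint torques, N m; "tool_pos": TCP position; "tcp_rot": TCP orientation; "contact_force": force on the tool from outside, world axes, zero at the start; "moment": the same for the moment, N m; "grip_width": finger opening in mm; "finger_force": force on a finger pad.
Only numpy, scipy, OpenCV 4.12 (cv2) and the standard library are available. Lean on these libraries where they do the work, as an engineer would, in place of code of your own. Each camera call takes 0.05 s, during which the arm holds its last target. There are 200 camera calls.

## Task

The dust extractor's grey selector box has three interlocked keys, and the red one is latched down. Switch over to the yellow range: press the yellow key right down until it latches, so that the red key pops up, and let go of it. Do not press the green key.

Things in the scene. Friction and masses are not known exactly. Their poses are not given: they have to be found in the camera images.
- key_yellow_top (a point): centre of the top face of the yellow key, a square cap 34 x 34 mm. The point moves with the key; its z points up, its y along the row of keys, its x to the back of the box. The key stands in a row of three (red, yellow and green in any order, 50 mm from centre to centre) on a grey selector box 182 mm long, 112 mm deep and 45 mm high, fixed to the worktop. A raised key's top is 63 mm above the worktop (18 mm above the box), a latched key's about 53 mm, a bottomed key's 50 mm.
- key_yellow (a joint): travel of the yellow key in m: 0 is up, growing as it is pressed straight down, 0.013 is the bottom stop. Pushed to 0.011 or deeper it latches; released, it rests latched near 0.0095; let go sooner, it springs back up. The press takes up to about 4 N until the bottom stop, which is hard. It is up at the start.
- key_red (a joint): travel of the red key in m, as for the yellow key. It starts latched near 0.0095; it springs up to 0 on its own when another key is pressed down.
- key_green (a joint): travel of the green key in m, as for the yellow key. It is up, at 0, and stays there.

How it is judged:
By the outcome, as a careful person would: the job done as asked, in the order asked, and still so for the second after the job is handed in, with the robot touching nothing.
It also fails if it takes over 24 s, if anything falls off the work surface, if the arm or the gripper's body presses on something with over 40 N, if the wrist force passes 120 N, or if a joint passes its speed limit or range.

## Working session

There is one attempt and no reset: what is moved stays moved. The work goes in short steps, Python scripts to look and compute and a tool call to move; the robot and the scene stay as the last step left them, time stands still between calls to the robot, and variables do not carry over. Pictures are saved under pics/ and viewed, at most 10 in all, crops included, and the job is handed in when it is done.

Besides the shell and the picture viewer there is one more tool, called after "Call:" as a command line: name --argument value ..., lists and objects as JSON in quotes. carry_out: Moves the arm, as the interface text tells. Its arguments: {"type":"object","properties":{"plan":{"type":"array"},"gripper":{"type":"number"}},"required":["plan"]}

```bash
mkdir -p pics; cat > h.py <<'E'
import numpy as np, cv2
from plant import bot
def ray(cam,u,v,z):
    m=bot.camera_model(cam);K=np.array(m["camera_matrix"]);R=np.array(m["R"]);t=np.array(m["t"])
    c=-R.T@t; d=R.T@np.linalg.solve(K,[u,v,1.]); return c+d*(z-c[2])/d[2]
def blobs(im):
    h=cv2.cvtColor(im,cv2.COLOR_RGB2HSV);o=[]
    for n,lo,hi in [("red",0,8),("red",172,180),("yel",20,35),("grn",40,85)]:
        m=cv2.inRange(h,(lo,90,60),(hi,255,255))
        k,l,s,c=cv2.connectedComponentsWithStats(m)
        o+=[(n,s[i].tolist(),c[i].round(1).tolist()) for i in range(1,k) if s[i][4]>60]
    return o
E
python3 - <<'E'
from h import *
for n in ("scene","top"):
    im=bot.capture(n);cv2.imwrite(f"pics/{n}0.png",im[:,:,::-1])
    for b in blobs(im): print(n,b,ray(n,*b[2],60).round(1))
s=bot.get_obs();print(s["time"],s["tool_pos"],s["tcp_rot"],s["contact_force"],s["grip_width"],bot.grip_point_offset)
E
```

```text
scene ('red', [125, 16, 12, 10, 98], [130.5, 20.4]) [ 646.1 1084.7   60. ]
scene ('red', [293, 81, 12, 24, 227], [298.8, 91.8]) [804.6 486.9  60. ]
scene ('red', [334, 86, 17, 16, 189], [342.2, 93.1]) [881.4 412.4  60. ]
scene ('red', [124, 198, 62, 50, 1736], [154.4, 223.7]) [336.2 344.   60. ]
scene ('red', [413, 201, 23, 19, 228], [423.8, 210.7]) [751.7  27.5  60. ]
scene ('red', [325, 260, 24, 21, 375], [337.0, 269.8]) [533.5  35.4  60. ]
scene ('red', [545, 443, 13, 27, 229], [550.2, 454.7]) [ 557.  -380.6   60. ]
scene ('red', [582, 462, 40, 18, 311], [595.4, 473.4]) [ 582.7 -432.7   60. ]
scene ('yel', [31, 34, 44, 14, 282], [49.8, 40.7]) [ 424.7 1134.1   60. ]
scene ('yel', [129, 42, 22, 21, 301], [140.2, 52.5]) [589.3 909.1  60. ]
scene ('yel', [65, 55, 49, 49, 967], [90.2, 80.8]) [432.9 874.9  60. ]
scene ('yel', [55, 59, 24, 11, 130], [65.6, 64.5]) [413.3 988.9  60. ]
scene ('yel', [117, 68, 21, 18, 128], [127.3, 77.6]) [510.9 824.6  60. ]
scene ('yel', [109, 87, 32, 17, 268], [123.1, 95.3]) [469.8 762.4  60. ]
scene ('yel', [52, 88, 17, 8, 68], [61.7, 91.8]) [359.9 877.8 
[... 5015 characters left out ...]
3, 319.9]) [486.2 567.8  60. ]
top ('yel', [235, 327, 109, 114, 1851], [298.4, 372.1]) [368.7 156.   60. ]
top ('yel', [344, 347, 16, 14, 83], [350.1, 353.6]) [388.6  75.3  60. ]
top ('yel', [200, 371, 68, 70, 1217], [231.7, 406.8]) [327.8 259.3  60. ]
top ('yel', [138, 379, 34, 51, 935], [155.0, 403.6]) [343.2 373.1  60. ]
top ('yel', [171, 459, 42, 21, 171], [187.7, 472.7]) [241.6 328.8  60. ]
top ('yel', [139, 468, 22, 12, 118], [150.6, 474.7]) [244.  382.6  60. ]
top ('grn', [291, 269, 29, 29, 473], [304.8, 283.3]) [502.4 134.4  60. ]
0.1 [220.92729317 475.86055211 226.14999884] [-3.14029527e+00 -1.99757153e-04  2.70679496e+00] [-0.5002514   0.004507   -0.44748602] 91.84628130437254 18.8
```

View pics/scene0.png

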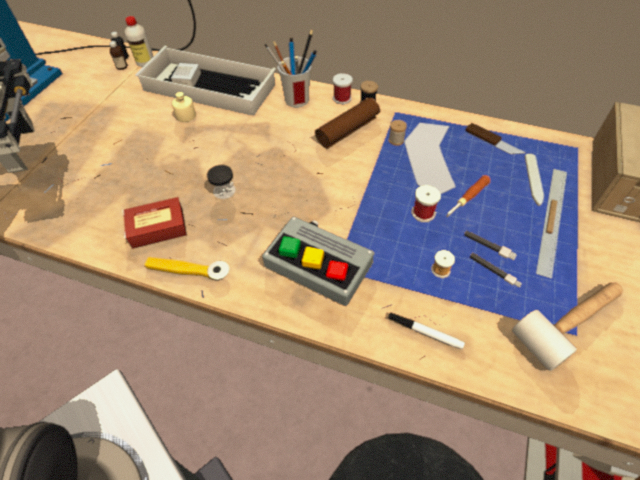

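View pics/top0.png

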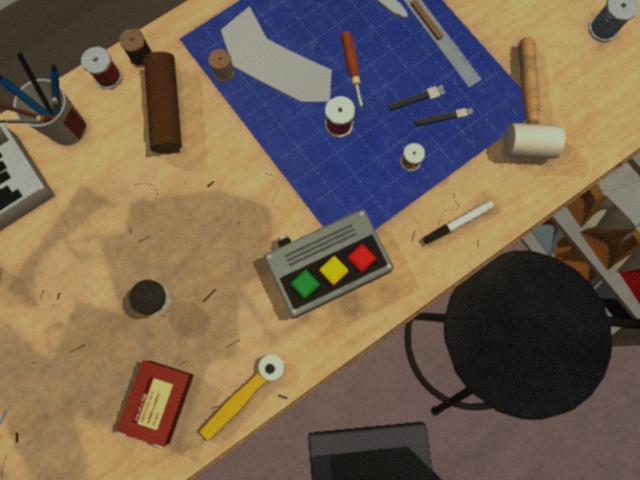

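The scene view shows the grey box with green (289,246), yellow (312,257) and red (337,270). The top view has the same keys at (305,283), (334,270) and (361,257). Yellow is at about (519, 87) mm and the row runs along (33, -93). I'll turn the closed fingers so their long side lies across the row.

Call:
carry_out --plan '[{"tx": 25, "ty": -32.5, "tz": -7, "rz": -0.0665}, {"tx": 25, "ty": -32.5, "tz": -7, "rz": -0.0665}, {"tx": 25, "ty": -32.5, "tz": -7, "rz": -0.0665}, {"tx": 25, "ty": -32.5, "tz": -7, "rz": -0.0665}, {"tx": 25, "ty": -32.5, "tz": -7, "rz": -0.0665}, {"tx": 25, "ty": -32.5, "tz": -7, "rz": -0.0665}, {"tx": 25, "ty": -32.5, "tz": -7, "rz": -0.0665}, {"tx": 25, "ty": -32.5, "tz": -7, "rz": -0.0665}, {"tx": 25, "ty": -32.5, "tz": -7, "rz": -0.0665}, {"tx": 25, "ty": -32.5, "tz": -7, "rz": -0.0665}, {"tx": 25, "ty": -32.5, "tz": -7, "rz": -0.0665}, {"tx": 25, "ty": -32.5, "tz": -7, "rz": -0.0665}]' --gripper 1

```text
invalid input at $.plan[0]: expected keys tx, ty, tz, rx, ry, rz
```

Call:
carry_out --plan '[{"tz": -15}, {"tz": -15}, {"tz": -10}, {"tz": 0}, {"tz": 0}]'

```text
invalid input at $.plan[0]: expected keys tx, ty, tz, rx, ry, rz
```

```bash
python3 - <<'E'
from h import *
a=bot.capture("scene")[200:330,220:400];b=bot.capture("top")[190:350,230:430]
cv2.imwrite("pics/s1.png",cv2.resize(np.hstack([a,b[:130,:180]]),None,fx=2.2,fy=2.2,interpolation=2)[:,:,::-1])
s=bot.get_obs();print(s)
E
```

```text
{'time': 0.2, 'joint_positions': array([ 9.89988567e-01,  3.42446937e-01,  1.52465638e+00, -9.07762464e-06,
        1.27538768e+00, -1.45985532e-01]), 'dq': array([-0.0022995 , -0.00521084, -0.00123169,  0.00116171, -0.00097925,
        0.00093745]), 'tau': array([ 1.04997351e-03, -4.31086957e+01, -2.44156730e+01,  7.16622407e-02,
        5.37839590e-02, -1.23262189e-04]), 'tool_pos': array([221.00013022, 475.95767836, 226.31399363]), 'tcp_rot': array([-3.14070260e+00, -1.22090616e-04,  2.70677302e+00]), 'contact_force': array([-0.02155798,  0.52352568,  0.11173843]), 'moment': array([-0.02548969, -0.01854722,  0.00330637]), 'finger_force': 0.0, 'grip_width': 91.40270650964354}
```

View pics/s1.png

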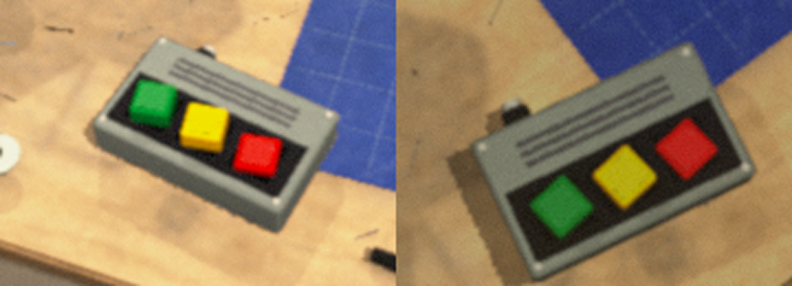

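The call was refused because every row needs all six keys, so the arm hasn't moved. The crops show an unobstructed box with red lower than the others. I'll resend with full rows.

Call:
carry_out --plan '[{"tx": 25, "ty": -32.5, "tz": -7, "rx": 0, "ry": 0, "rz": -0.0665}, {"tx": 25, "ty": -32.5, "tz": -7, "rx": 0, "ry": 0, "rz": -0.0665}, {"tx": 25, "ty": -32.5, "tz": -7, "rx": 0, "ry": 0, "rz": -0.0665}, {"tx": 25, "ty": -32.5, "tz": -7, "rx": 0, "ry": 0, "rz": -0.0665}, {"tx": 25, "ty": -32.5, "tz": -7, "rx": 0, "ry": 0, "rz": -0.0665}, {"tx": 25, "ty": -32.5, "tz": -7, "rx": 0, "ry": 0, "rz": -0.0665}, {"tx": 25, "ty": -32.5, "tz": -7, "rx": 0, "ry": 0, "rz": -0.0665}, {"tx": 25, "ty": -32.5, "tz": -7, "rx": 0, "ry": 0, "rz": -0.0665}, {"tx": 25, "ty": -32.5, "tz": -7, "rx": 0, "ry": 0, "rz": -0.0665}, {"tx": 25, "ty": -32.5, "tz": -7, "rx": 0, "ry": 0, "rz": -0.0665}, {"tx": 25, "ty": -32.5, "tz": -7, "rx": 0, "ry": 0, "rz": -0.0665}, {"tx": 25, "ty": -32.5, "tz": -7, "rx": 0, "ry": 0, "rz": -0.0665}]' --gripper 1

```text
time: 1.4
tool_pos: [521.9, 84.7, 142.4]
tcp_rot: [-3.142, -0.0, 1.906]
contact_force: [1.6, 0.6, 0.4]
grip_width: 2.0
finger_force: 0.0
```

Call:
carry_out --plan '[{"tx": 0, "ty": 0, "tz": -15, "rx": 0, "ry": 0, "rz": 0}, {"tx": 0, "ty": 0, "tz": -15, "rx": 0, "ry": 0, "rz": 0}, {"tx": 0, "ty": 0, "tz": -10, "rx": 0, "ry": 0, "rz": 0}, {"tx": 0, "ty": 0, "tz": 0, "rx": 0, "ry": 0, "rz": 0}, {"tx": 0, "ty": 0, "tz": 0, "rx": 0, "ry": 0, "rz": 0}]'

```text
time: 1.9
tool_pos: [521.2, 86.5, 103.0]
tcp_rot: [3.141, 0.0, 1.909]
contact_force: [-1.1, 0.2, 0.1]
grip_width: 0.3
finger_force: 0.0
```

```bash
python3 - <<'E'
from h import *
a=bot.capture("scene")[150:330,220:400];b=bot.capture("top")[170:350,250:430]
cv2.imwrite("pics/s2.png",cv2.resize(np.hstack([a,b]),None,fx=2.2,fy=2.2,interpolation=2)[:,:,::-1])
s=bot.get_obs();print(s)
E
```

```text
{'time': 2.0, 'joint_positions': array([ 1.92989049e-02,  4.79602874e-01,  1.68309752e+00,  2.05920685e-05,
        9.77318058e-01, -3.19283354e-01]), 'dq': array([ 5.42422161e-04, -3.16371474e-03,  9.89806814e-05,  1.70583899e-04,
       -1.40308654e-03, -1.87668769e-03]), 'tau': array([-6.77969051e-02, -4.54536331e+01, -2.00107956e+01,  5.09834953e-02,
        6.62630796e-02, -1.35537789e-04]), 'tool_pos': array([521.58121536,  86.48685677, 103.52475472]), 'tcp_rot': array([3.14009265e+00, 4.77894786e-04, 1.90936672e+00]), 'contact_force': array([-0.75221086, -0.51607393,  0.6694788 ]), 'moment': array([-0.05711185, -0.03770056, -0.04501905]), 'finger_force': 0.0, 'grip_width': 0.5758835630476451}
```

View pics/s2.png

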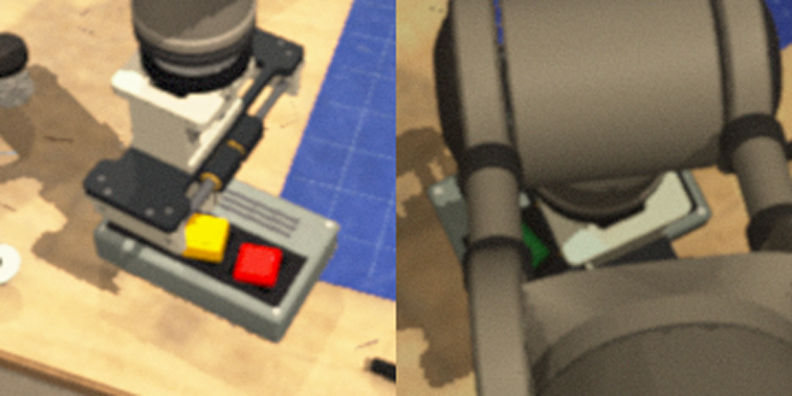

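```bash
python3 - <<'E'
from h import *
from scipy.spatial.transform import Rotation as R
s=bot.get_obs();p=s["tool_pos"];Rm=R.from_euler("xyz",s["tcp_rot"]).as_matrix()
def pr(X):
    m=bot.camera_model("scene");q=np.array(m["camera_matrix"])@(np.array(m["R"])@X+m["t"]);return q[:2]/q[2]
im=bot.capture("scene").copy()
for L in [(0,0,0),(0,0,-18.8),(0,19,0),(0,-19,0),(0,95,-66),(0,-95,-66),(37,95,-66),(37,-95,-66),(-37,95,-66),(-37,-95,-66)]:
    u=pr(p+Rm@np.array(L));print(L,u.round(1));cv2.circle(im,tuple(np.int32(u.round())),1,(255,0,255),-1)
print(Rm[:,1])
cv2.imwrite("pics/s3.png",cv2.resize(im[150:300,220:400],None,fx=4,fy=4,interpolation=2)[:,:,::-1])
E
```

```text
(0, 0, 0) [312.8 241.3]
(0, 0, -18.8) [312.4 234.8]
(0, 19, 0) [318.4 233.7]
(0, -19, 0) [307.1 249. ]
(0, 95, -66) [339.9 180.4]
(0, -95, -66) [279.1 259.5]
(37, 95, -66) [321.5 172.9]
(37, -95, -66) [259.2 249.6]
(-37, 95, -66) [358.8 188.2]
(-37, -95, -66) [299.7 269.7]
[0.94322916 0.33213929 0.00150001]
```

View pics/s3.png

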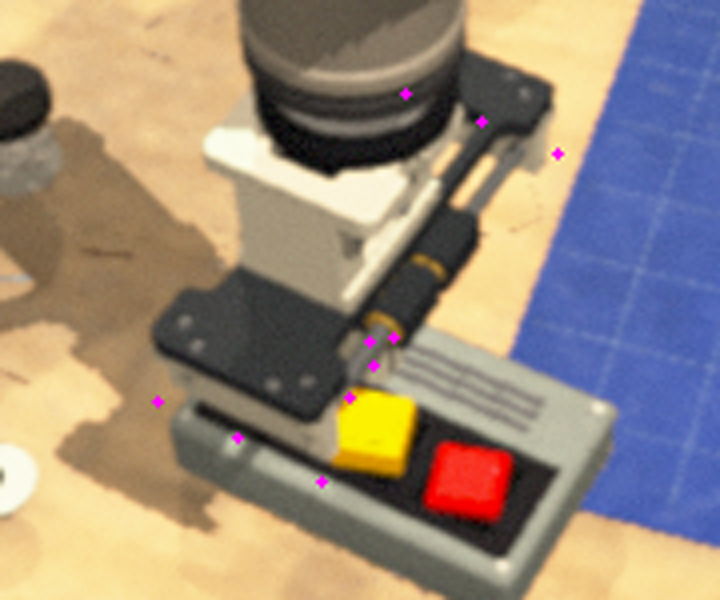

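The TCP projects onto the yellow key, and the body clears the box. The next move descends, slowly over the last part.

Call:
carry_out --plan '[{"tx": -2, "ty": 0, "tz": -15, "rx": 0, "ry": 0, "rz": 0}, {"tx": 0, "ty": 0, "tz": -15, "rx": 0, "ry": 0, "rz": 0}, {"tx": 0, "ty": 0, "tz": -5, "rx": 0, "ry": 0, "rz": 0}, {"tx": 0, "ty": 0, "tz": -3, "rx": 0, "ry": 0, "rz": 0}, {"tx": 0, "ty": 0, "tz": -3, "rx": 0, "ry": 0, "rz": 0}, {"tx": 0, "ty": 0, "tz": -3, "rx": 0, "ry": 0, "rz": 0}, {"tx": 0, "ty": 0, "tz": -3, "rx": 0, "ry": 0, "rz": 0}, {"tx": 0, "ty": 0, "tz": -2, "rx": 0, "ry": 0, "rz": 0}, {"tx": 0, "ty": 0, "tz": -2, "rx": 0, "ry": 0, "rz": 0}, {"tx": 0, "ty": 0, "tz": 0, "rx": 0, "ry": 0, "rz": 0}, {"tx": 0, "ty": 0, "tz": 0, "rx": 0, "ry": 0, "rz": 0}]'

```text
time: 3.15
tool_pos: [519.3, 86.1, 51.8]
tcp_rot: [3.141, 0.0, 1.909]
contact_force: [0.5, -0.3, 0.0]
grip_width: 0.3
finger_force: 0.6
```

The force is near zero at z=51.8, where about 4 N was expected, so I'll check before going further.

```bash
python3 - <<'E'
from h import *
im=bot.capture("scene")
cv2.imwrite("pics/s4.png",cv2.resize(im[180:310,230:400],None,fx=4,fy=4,interpolation=2)[:,:,::-1])
for i in range(3):
    s=bot.get_obs();print(s["time"],s["tool_pos"],s["contact_force"],s["moment"]);bot.capture("top")
E
```

```text
3.2 [519.29376833  86.15179187  51.86851223] [1.12181095 0.21219468 1.11324541] [-0.04898922 -0.08423914  0.01868372]
3.25 [519.30295368  86.1452961   51.87463161] [0.80367504 0.68258524 0.41961688] [-0.07413689 -0.10948666 -0.05079909]
3.3 [519.30182254  86.15818618  51.88497779] [ 1.07200992 -0.51858875  1.63889683] [-0.02140893 -0.11242473  0.00870111]
```

View pics/s4.png

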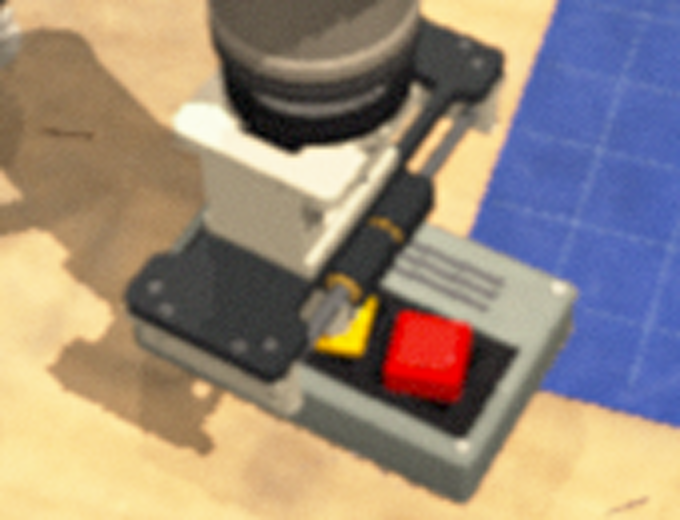

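The red key (crop 430,355) has popped up, and the fingertips hold yellow down (crop 345,325). I'll push slightly further to be sure it latches.

Call:
carry_out --plan '[{"tx": 0, "ty": 0, "tz": -1, "rx": 0, "ry": 0, "rz": 0}, {"tx": 0, "ty": 0, "tz": -0.7, "rx": 0, "ry": 0, "rz": 0}, {"tx": 0, "ty": 0, "tz": -0.5, "rx": 0, "ry": 0, "rz": 0}, {"tx": 0, "ty": 0, "tz": 0, "rx": 0, "ry": 0, "rz": 0}]'

```text
time: 3.75
tool_pos: [519.2, 86.2, 49.5]
tcp_rot: [3.141, 0.0, 1.909]
contact_force: [1.6, 0.5, 1.7]
grip_width: 0.2
finger_force: 0.7
```

Now lift clear and move aside so I can check.

Call:
carry_out --plan '[{"tx": 0, "ty": 0, "tz": 4, "rx": 0, "ry": 0, "rz": 0}, {"tx": 0, "ty": 0, "tz": 10, "rx": 0, "ry": 0, "rz": 0}, {"tx": 0, "ty": 0, "tz": 20, "rx": 0, "ry": 0, "rz": 0}, {"tx": 0, "ty": 0, "tz": 35, "rx": 0, "ry": 0, "rz": 0}, {"tx": 0, "ty": 0, "tz": 35, "rx": 0, "ry": 0, "rz": 0}, {"tx": 0, "ty": 20, "tz": 25, "rx": 0, "ry": 0, "rz": 0}, {"tx": -10, "ty": 35, "tz": 0, "rx": 0, "ry": 0, "rz": 0}, {"tx": -10, "ty": 35, "tz": 0, "rx": 0, "ry": 0, "rz": 0}, {"tx": -10, "ty": 35, "tz": 0, "rx": 0, "ry": 0, "rz": 0}, {"tx": -10, "ty": 35, "tz": 0, "rx": 0, "ry": 0, "rz": 0}, {"tx": -10, "ty": 35, "tz": 0, "rx": 0, "ry": 0, "rz": 0}, {"tx": 0, "ty": 0, "tz": 0, "rx": 0, "ry": 0, "rz": 0}]'

```text
time: 4.95
tool_pos: [467.3, 284.6, 179.1]
tcp_rot: [3.142, -0.001, 1.913]
contact_force: [-0.2, 0.4, 0.6]
grip_width: 0.4
finger_force: 0.0
```

```bash
python3 - <<'E'
from h import *
im=bot.capture("scene")
cv2.imwrite("pics/s5.png",cv2.resize(im[180:310,230:400],None,fx=4,fy=4,interpolation=2)[:,:,::-1])
s=bot.get_obs();print(s["time"],s["tool_pos"],s["contact_force"])
E
```

```text
5.0 [468.02898686 282.72196935 178.98826486] [ 0.98269754 -0.12830961 -0.72827029]
```

View pics/s5.png

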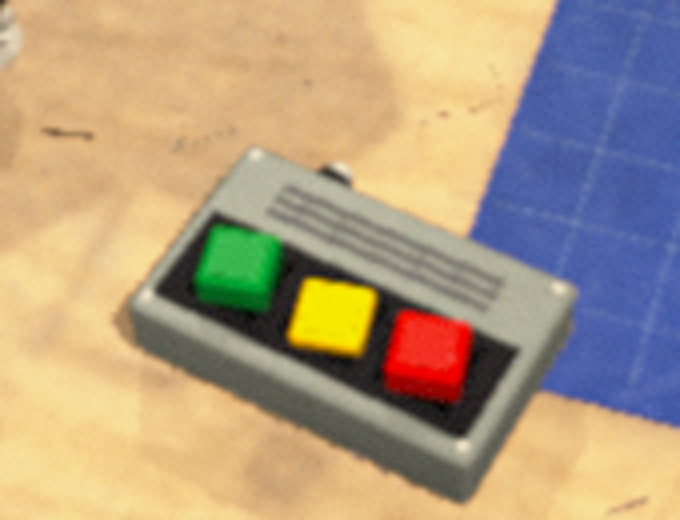

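Yellow (crop 333,315) is latched low with a thin side face. Red (430,355) and green (240,265) are up, and the arm is clear.

```bash
python3 -c "
from plant import bot
print(bot.close_job())"
```

```text
the job is handed in; nothing more can be done
None
```

The final camera view shows the yellow key latched down, the red key popped up, and the green key up and never pressed; I handed the job in at about 5 s with the arm clear of the box.

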